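# Pair up the slipper last

## Robot

A 6-joint arm with a two-finger parallel gripper is mounted at the origin on the work surface. World frame = base frame: x ahead of the robot, y to its left, z up, the work surface at z = 0. Lengths are in m, angles in rad, forces in N, time in s.
With the tool pointing down it reaches from about 0.3 to 0.775 m from the base axis. Payload 14.6 kg.
Tool frame: the origin (TCP) lies on the centre line of the jaws, within the pads' length; the fingertips stand 19 mm ahead of it and the grasp point (between the pads) is the TCP (r.tip_extent is the distance from the TCP to the fingertips, in m); z points along the fingers, y is the line along which they close (so a half turn about z gives the same grasp; the last joint's range is limited). The gripper opens to 94 mm and grips with 3 to 60 N. Pads are 16 mm wide; open, the fingers measure 119 mm over their backs; the gripper's body (75 mm by 177 mm) begins 78 mm behind the grasp point.
Start: joints at [-1.167, 0.3, 1.521, -0, 1.321, -0.067], TCP at [0.249, -0.49, 0.224] pointing down, gripper open.
Joint ranges: [-3.03, 3.03], [-0.79, 2.21], [0.23, 2.52], [-1.04, 4.18], [0, 3.07], [-2.55, 2.55]. Speed limits (rad/s): [2.22, 2.22, 2.57, 3.14, 3.14, 3.14].

## Interface

Orientations are given as a unit quaternion [x, y, z, w].
In Python, from cell import r gives the robot as it stands. Calls block until the motion is done:
- r.reach(position, orientation): joint-space move of the TCP to a pose.
- r.line_to(position, v=0.15, attitude=None, stop_force=None): straight line of the TCP; attitude=None keeps the orientation; v is the mean speed in m/s. With stop_force (N) it stops when the force on the tool has changed by that much, and returns True; else False.
- r.goto_joints(angles): joint-space move.
- r.set_gripper(opening, newtons=None): opening from 0.0 (shut) to 1.0 (fully open); newtons is the grip in N (None keeps the last); returns when the fingers have stopped.
- r.hold(seconds).
- r.ik(position, orientation): joint angles nearest the present ones, or None.
- r.sense(): the state.
- r.capture(name): name is "scene" or "top"; returns a dict with "pixels" (400x640x3 uint8, red, green, blue), "K" (3x3 intrinsics, pixels), "origin" and "attitude" of the camera in the world. Camera axes: x right, y down, z forward; pixel columns grow to the right and rows downward; lengths in m; the calibration is good to about 2 mm. A picture is of the moment at which its call begins. There is no depth.
A pose or a line that the arm cannot do raises r.MotionError and nothing moves.
- r.finish_job(): hands the job in; it is judged then, once.
Trained networks look in a picture, given as the dict that the camera call returned (one of the last four; its "shot" number tells which), for a name from the list of things; names that differ only in an ending like _2 or _b are one class to them, and where a whole thing is asked for, a point or a joint stands for the part that bears it (a point fixed in the world has none). Each returns a list of dicts, best first, with "score" (0 to 1); they miss things now and then, are a little off and sometimes report something else, mostly with a low value. They report only what shows in the picture. A call takes as long as a camera call. They do not tell look-alikes from the thing itself.
- r.silhouettes(target, picture): "mask" (400x640 bool, what is visible of it) and "uv" ([column, row] in pixels, amid what is visible of it).
- r.spot_point(target, picture): "uv" ([column, row] in pixels: a listed point, or the origin of a listed thing).
The state is a dict: "clock": time; "joint_positions": joint angles; "qd": joint speeds; "effort": joint torques, N m; "eef_pos": TCP position; "orientation": TCP orientation; "wrist_force": force on the tool from outside, world axes, zero at the start; "ft_torque": the same for the moment, N m; "finger_gap": opening from 0.0 (shut) to 1.0 (fully open); "gripper_force": force on a finger pad.
Only numpy, scipy, OpenCV 4.12 (cv2) and the standard library are available. Lean on these libraries where they do the work, as an engineer would, in place of code of your own. Each camera call takes 0.05 s, during which the arm holds its last target. There are 200 camera calls.

## Task

The lasts are kept in pairs: the tray has two pairs of compartments parted by a thick dark rib, and each pair already holds one last, one orange and one green. Put the loose orange last into the free compartment next to the orange one, on the same side of the rib, flat on its sole and lengthwise (toe either way), and let go. Leave the two lasts in the tray in their places.

Things in the scene. Friction and masses are not known exactly. Their poses are not given: they have to be found in the camera images.
- loose_orange: Loose orange slipper last, 0.28 kg, standing on its sole. 160 mm long (x, to the toe), 58 wide (y), 73 high (z up). Origin: centre of the underside. Grip across y on the tall rear part: flat upright flanks 34 mm apart, from x = -60 to 0 and z = 34 to 69 mm (54 wide lower down); best at x = -22, z = 56. The bare-wood last on the bench is not wanted.
- orange_fellow: Orange last already in the tray; shape, size and frame as the loose one. It stands in one of the two outer compartments; which one changes from start to start.
- green_fellow: Green last already in the tray, in the other outer compartment; shape, size and frame as the loose one.
- tray: Fixed wooden tray, 196 (x) by 364 mm (y). Origin: centre of the underside, z up. Four compartments centred at x = 0, y = 136, 50, -50, -136 mm, each 184 (x) by 80 mm (y) inside; floor at z = 8, wall tops at 26, walls 6 thick, the dark rib at y = 0 20 thick. 136 and 50 are one pair, -136 and -50 the other; the outer ones are taken, the inner ones free.
Mind the look-alikes: they are no part of the job. Leave any blue or purple look-alike of the orange_fellow alone. Leave any purple look-alike of the loose_orange alone.

How it is judged:
At the end, for the whole second after the job is handed in: The loose orange last is at rest in the free compartment beside the orange last: within 20 mm of its centre along each tray axis, at most 6 mm off the floor, upright within 10 and lengthwise within 17 degrees (toe either way). Both lasts in the tray are within 25 mm of where they began (((y of orange_fellow in the frame of tray above 0.11 m and y of loose_orange in the frame of tray between 0.03 and 0.07 m) or (y of orange_fellow in the frame of tray below -0.11 m and y of loose_orange in the frame of tray between -0.07 and -0.03 m)) and x of loose_orange in the frame of tray between -0.02 and 0.02 m and z of loose_orange in the frame of tray below 0.014 m and angle between loose_orange's own z axis and vertical below 0.17 rad and angle between the x axis of loose_orange and the x axis of tray, either way round below 0.3 rad and linear speed of loose_orange below 0.02 m/s and distance of each of orange_fellow, green_fellow from where it was at the start of the episode below 0.025 m); the robot touches nothing.
It fails at once if the orange last in the tray is pushed or lifted more than 30 mm from its place (distance of orange_fellow from where it was at the start of the episode above 0.03 m).
It fails at once if the green last in the tray is pushed or lifted more than 30 mm from its place (distance of green_fellow from where it was at the start of the episode above 0.03 m).
It also fails if it takes over 35 s, if anything falls off the work surface, if the arm or the gripper's body presses on something with over 40 N, if the wrist force passes 120 N, or if a joint passes its speed limit or range.

## Working session

There is one attempt and no reset: what is moved stays moved. The work goes in short steps, each a Python script; the robot and the scene stay as the last script left them, time stands still between calls to the robot, and variables do not carry over. Pictures are saved under pics/ and viewed, at most 10 in all, crops included, and the job is handed in when it is done.

```bash
mkdir -p pics; cat > h.py <<'E'
import numpy as np, cv2
from cell import r
from scipy.spatial.transform import Rotation as R
def shot(name,f):
    p=r.capture(name); cv2.imwrite('pics/'+f,cv2.cvtColor(p['pixels'],cv2.COLOR_RGB2BGR)); return p
def ray(p,uv,z):
    A=np.array(p['attitude'],float); A=R.from_quat(A).as_matrix() if A.size==4 else A
    d=A@np.linalg.inv(p['K'])@np.array([uv[0],uv[1],1.]); o=np.array(p['origin'])
    return o+d*(z-o[2])/d[2]
E
python3 - <<'E'
from h import *
for n in('scene','top'):
    p=shot(n,n+'0.png'); print(n,p['K'].tolist() if n=='top' else '',p['origin'],p['attitude'])
    for t in('loose_orange','orange_fellow','green_fellow','tray'):
        for d in r.silhouettes(t,p)[:5]:
            m=d['mask'];c=p['pixels'][m].mean(0).round()
            print(' sil',t,round(d['score'],2),np.round(d['uv']),m.sum(),c, ray(p,d['uv'],.03).round(3))
        for d in r.spot_point(t,p)[:5]: print(' pt',t,round(d['score'],2),np.round(d['uv'],1),ray(p,d['uv'],0.0).round(3))
E
```

```text
scene  [1.11166405 0.33839448 0.76623132] [ 0.47128584  0.81085994 -0.29547021 -0.1819153 ]
 sil loose_orange 0.9 [381. 234.] 1185 [201. 111.  47.] [0.557 0.228 0.03 ]
 sil loose_orange 0.84 [448. 266.] 1843 [106.  69. 108.] [0.565 0.397 0.03 ]
 pt loose_orange 0.74 [376.9 237.6] [0.55  0.219 0.   ]
 pt loose_orange 0.7 [291. 209.] [ 0.579 -0.018  0.   ]
 pt loose_orange 0.62 [446.  273.1] [0.564 0.401 0.   ]
 sil orange_fellow 0.97 [294. 136.] 928 [ 63.  81. 128.] [ 0.347 -0.148  0.03 ]
 sil orange_fellow 0.82 [197. 248.] 1723 [105.  54. 116.] [ 0.812 -0.132  0.03 ]
 sil orange_fellow 0.56 [289. 202.] 1192 [203. 109.  36.] [ 0.581 -0.021  0.03 ]
 pt orange_fellow 0.77 [202.  254.7] [ 0.809 -0.128  0.   ]
 pt orange_fellow 0.63 [295.1 145. ] [ 0.35  -0.144  0.   ]
 sil green_fellow 0.81 [209. 160.] 1170 [ 53. 123.  59.] [ 0.563 -0.304  0.03 ]
 pt green_fellow 0.59 [209.4 172.6] [ 0.581 -0.295 -0.   ]
 pt tray 0.75 [246.4 194.9] [ 0.598 -0.151  0.   ]
top [[455.49620182598653, 0.0, 326.98303722368763], [0.0, 455.49620182598653, 199.23035010780052], [0.0, 0.0, 1.0]] [0.42659182 0.04295
[... 362 characters left out ...]
994 [85. 36. 96.] [ 0.8   -0.122  0.03 ]
 sil orange_fellow 0.83 [398. 292.] 1102 [ 23.  59. 117.] [ 0.335 -0.14   0.03 ]
 sil orange_fellow 0.62 [351. 201.] 1000 [157.  81.   4.] [ 0.585 -0.022  0.03 ]
 pt orange_fellow 0.96 [352.3 203.4] [ 0.582 -0.028  0.   ]
 pt orange_fellow 0.75 [398.9 288.5] [ 0.344 -0.149  0.   ]
 pt orange_fellow 0.74 [381.4 127.8] [ 0.799 -0.119  0.   ]
 sil green_fellow 0.75 [444. 204.] 1084 [26. 98. 41.] [ 0.57  -0.279  0.03 ]
 pt green_fellow 0.59 [447.5 203.1] [ 0.576 -0.296  0.   ]
 pt green_fellow 0.57 [399.4 203. ] [ 0.58  -0.161  0.   ]
 sil tray 0.77 [399. 202.] 7291 [154. 130.  82.] [ 0.58  -0.155  0.03 ]
 pt tray 0.96 [399.  202.5] [ 0.581 -0.16   0.   ]
```

```bash
python3 - <<'E'
import cv2
a=cv2.imread('pics/top0.png')[90:310,170:490]; cv2.imwrite('pics/c0.png',cv2.resize(a,None,fx=2.5,fy=2.5,interpolation=cv2.INTER_CUBIC))
E
```

```text
(no output)
```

View pics/c0.png

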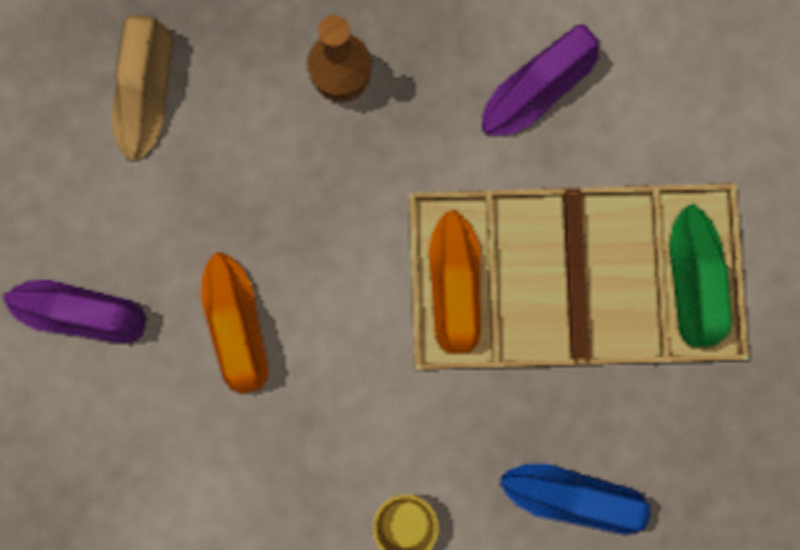

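View pics/scene0.png

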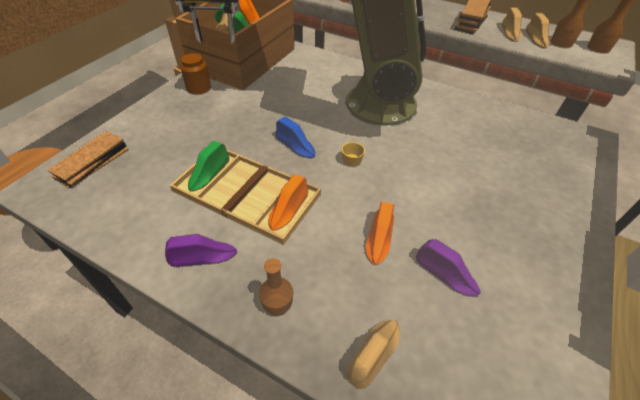

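The picture has two oranges. One is in the tray's left outer compartment at top (351,201). The other stands free on the bench at top (264,217), scene (381,234), and is the one wanted. The bare-wood, purple and blue lasts are the look-alikes. The target is the compartment just left of the rib (crop ≈(532,278)).

```bash
cat >> h.py <<'E'
from scipy.optimize import minimize
M=np.array([(x,s*w,z) for x,w,z in[(-80,16,3),(-72,24,3),(-50,27,3),(0,28,3),(25,29,3),(50,22,3),(70,10,3),(80,2,3),(80,2,12),(-72,24,30),(0,27,34),(50,20,20),(-66,14,73),(-60,17,71),(0,17,71)] for s in(1,-1)])/1000
def proj(p,X):
    A=R.from_quat(p['attitude']).as_matrix(); c=(X-np.array(p['origin']))@A@p['K'].T
    return c[:,:2]/c[:,2:]
def fit(views,x0,z=0.):
    def cost(q):
        X=M@R.from_euler('z',q[2]).as_matrix().T+[q[0],q[1],z]; s=0
        for p,m in views:
            h=cv2.convexHull(np.float32(proj(p,X))); im=np.zeros(m.shape,np.uint8)
            cv2.fillConvexPoly(im,np.int32(np.round(h*16)),1,shift=4)
            s+=(im.astype(bool)&m).sum()/(im.astype(bool)|m).sum()
        return -s/len(views)
    b=minimize(cost,x0,method='Nelder-Mead',options=dict(initial_simplex=np.array([x0]*4)+np.vstack([[0,0,0],np.diag([.015,.015,.15])]),xatol=1e-4,fatol=1e-4))
    return b.x,b.fun
def find(t,p,xy):
    L=r.silhouettes(t,p); return min(L,key=lambda d:np.linalg.norm(ray(p,d['uv'],.03)[:2]-xy))['mask'].astype(bool)
E
python3 - <<'E'
from h import *
T=r.capture('top');S=r.capture('scene')
for t,xy,z in(('loose_orange',(.548,.218),0),('orange_fellow',(.583,-.022),.008),('green_fellow',(.57,-.285),.008)):
    v=[(p,find(t,p,xy)) for p in(T,S)]
    for vv in(v,v[:1],v[1:]): print(t,[(q.round(4),round(f,3)) for q,f in[fit(vv,[*xy,.1],z)]])
m=r.silhouettes('tray',T)[0]['mask'].astype(np.uint8)
vu=np.argwhere(m)[:,::-1]; P=np.float32([ray(T,u,.026)[:2] for u in vu])
print('tray',cv2.minAreaRect(P))
# rib
a=T['pixels'].astype(int); sub=a[165:236,385:420]; d=(sub.sum(2)<170)
Q=np.array([ray(T,(u+385,v+165),.026)[:2] for v,u in np.argwhere(d)]); print('rib',len(Q),Q.mean(0),np.ptp(Q,axis=0),np.polyfit(Q[:,0],Q[:,1],1))
E
```

```text
loose_orange [(array([0.5521, 0.2247, 0.2374]), np.float64(-0.894))]
loose_orange [(array([0.5494, 0.2244, 0.2345]), np.float64(-0.906))]
loose_orange [(array([0.5573, 0.2272, 0.2375]), np.float64(-0.929))]
orange_fellow [(array([ 0.5906, -0.0238,  0.0196]), np.float64(-0.884))]
orange_fellow [(array([ 0.5879, -0.026 ,  0.019 ]), np.float64(-0.883))]
orange_fellow [(array([ 0.5939, -0.0226,  0.0243]), np.float64(-0.911))]
green_fellow [(array([ 0.5883, -0.2923,  0.026 ]), np.float64(-0.873))]
green_fellow [(array([ 0.5856, -0.293 , -0.0172]), np.float64(-0.889))]
green_fellow [(array([ 0.5935, -0.2872,  0.0084]), np.float64(-0.906))]
tray ((0.5847474336624146, -0.1579866111278534), (0.19715674221515656, 0.36445650458335876), 0.3250231146812439)
rib 447 [ 0.58641691 -0.15840714] [0.18646679 0.04754058] [-0.00522509 -0.15534306]
```

```bash
cat >> h.py <<'E'
def q_(yaw,flip): return (R.from_euler('z',yaw+flip*np.pi)*R.from_euler('x',np.pi)).as_quat()
E
python3 - <<'E'
from h import *
yaw=.237; g=np.array([.552,.2247])-.022*np.array([np.cos(yaw),np.sin(yaw)])
for f in(0,1):
    j=r.ik([*g,.2],q_(yaw,f)); k=r.ik([.563,-.108,.2],q_(.006,f)); print(f,None if j is None else np.round(j,2),None if k is None else np.round(k,2))
    if j is not None and k is not None and max(abs(j[5]),abs(k[5]))<2.3: break
q=q_(yaw,f)
r.reach([*g,.22],q); 
r.set_gripper(.75,25)
hit=r.line_to([*g,.056],v=.12,stop_force=8); print('hit',hit,r.sense()['eef_pos'])
if not hit:
    r.set_gripper(0,25); s=r.sense(); print(s['finger_gap']*94,s['gripper_force'],s['wrist_force'])
    shot('top','g.png'); p=shot('scene','gs.png')
    r.line_to([*g,.17],v=.12); s=r.sense(); print(s['clock'],s['finger_gap']*94,s['wrist_force'])
    shot('scene','lift.png')
E
```

```text
0 [ 0.33  0.37  1.48 -0.    1.29  1.66] [-0.25  0.37  1.48 -0.    1.29  1.31]
hit False [0.53093531 0.21964967 0.05666516]
33.638793208228456 24.99110609292984 [1.16550639 0.56757643 1.30339046]
7.9917 33.88177402297322 [-0.5182029  -0.10448733 -3.82424202]
```

View pics/lift.png

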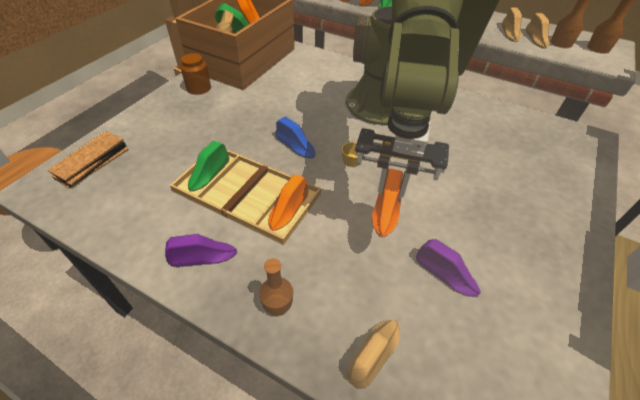

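The last is held (34 mm gap, as expected) and hangs level near (388,205). Next I carry it over the tray and lower it.

```bash
python3 - <<'E'
from h import *
q=q_(.006,0); t=[.585-.022,-.108]
r.reach([*t,.17],q); p=shot('scene','a.png'); shot('top','at.png')
print(r.sense()['eef_pos'],r.sense()['clock'])
r.line_to([*t,.09],v=.12)
print(r.line_to([*t,.0635],v=.04,stop_force=6)); s=r.sense(); print(s['eef_pos'],s['wrist_force'],s['finger_gap']*94,s['clock'])
shot('scene','b.png')
E
```

```text
[ 0.56320219 -0.10677987  0.16998567] 9.3917
True
[ 0.56260506 -0.10784297  0.06385311] [-1.37200378 -0.2729847   4.25299724] 33.5753023186948 10.8333
```

View pics/b.png

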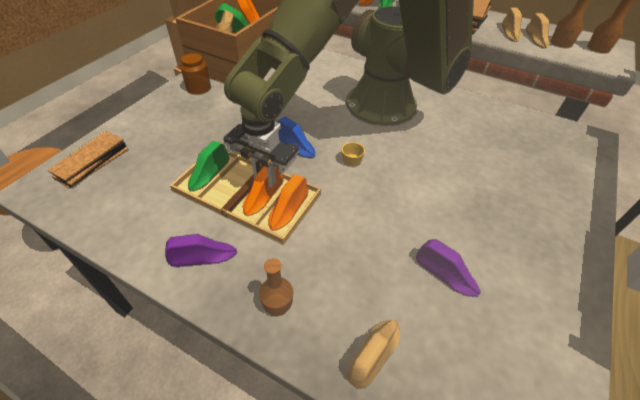

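The last sits on the compartment floor between the rib and the orange fellow, around (262,192). Contact came at 0.064, the height expected. I'll release with a small opening and retreat.

```bash
python3 - <<'E'
from h import *
r.set_gripper(.56); r.hold(.2)
e=r.sense()['eef_pos']; r.line_to([e[0],e[1],.2],v=.15)
r.reach([.45,.2,.25],q_(.1,0)); r.hold(.2)
T=shot('top','f.png');S=r.capture('scene'); print(r.sense()['clock'])
for t,xy in(('loose_orange',(.583,-.108)),('orange_fellow',(.583,-.022)),('green_fellow',(.57,-.285))):
    v=[(p,np.vstack([0]) if 0 else find(t if t!='loose_orange' else 'loose_orange',p,xy)) for p in(T,S)]
    for vv in(v[:1],v[1:]): print(t,fit(vv,[*xy,.05],.008))
a=cv2.imread('pics/f.png')[150:250,320:480]; cv2.imwrite('pics/fc.png',cv2.resize(a,None,fx=5,fy=5,interpolation=cv2.INTER_CUBIC))
E
```

```text
14.2083
loose_orange (array([ 0.58240687, -0.10889284,  0.03727237]), np.float64(-0.9284403669724771))
loose_orange (array([ 0.58615393, -0.10550068,  0.02636245]), np.float64(-0.9174793698424606))
orange_fellow (array([ 0.58734367, -0.0247065 , -0.01449982]), np.float64(-0.9470802919708029))
orange_fellow (array([ 0.59671919, -0.02095662,  0.03675695]), np.float64(-0.9110294117647059))
green_fellow (array([ 0.58680012, -0.2931613 ,  0.02128506]), np.float64(-0.9098567818028643))
green_fellow (array([ 0.5922563 , -0.28757688,  0.06664519]), np.float64(-0.9116279069767442))
```

View pics/fc.png

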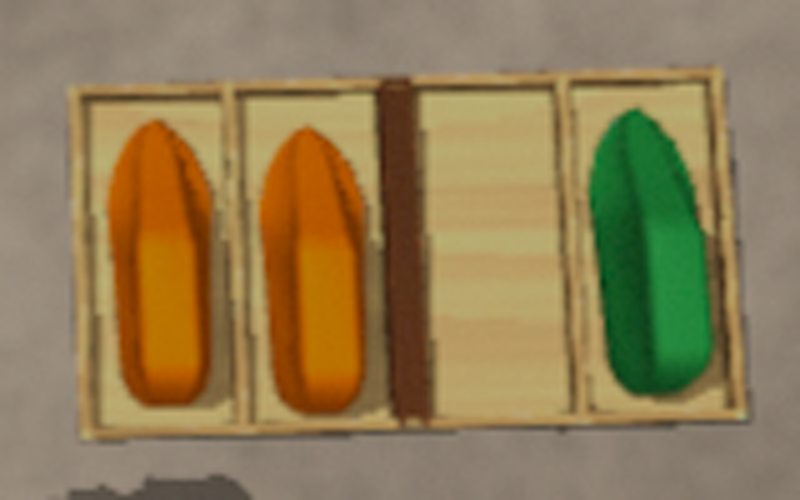

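The crop shows the loose last flat and lengthwise in the free compartment beside the orange one (crop ≈(312,270)), about 3 mm off centre. The two fellows have not moved.

```bash
python3 -c "
from cell import r
print(r.finish_job())"
```

```text
the job is handed in; nothing more can be done
None
```

The loose orange last is released flat and lengthwise in the free compartment beside the orange one, measured within about 5 mm of its centre; the two lasts already in the tray stayed put, and the job was handed in soon after 14 s on the robot's clock (the verdict was not reported back).

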